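# Prop up the guard flap and take out the polishing jig

## Robot

A 6-joint arm with a two-finger parallel gripper is mounted at the origin on the work surface. World frame = base frame: x ahead of the robot, y to its left, z up, the work surface at z = 0. Lengths are in m, angles in rad, forces in N, time in s.
With the tool pointing down it reaches from about 0.3 to 0.775 m from the base axis. Payload 14.6 kg.
Tool frame: the origin (TCP) lies at the very end of the fingers, on their centre line; the grasp point (between the pads) lies 19 mm behind it; z points along the fingers, y is the line along which they close (so a half turn about z gives the same grasp; the last joint's range is limited). The gripper opens to 94 mm and grips with 3 to 60 N. Pads are 16 mm wide; open, the fingers measure 119 mm over their backs; the gripper's body (75 mm by 177 mm) begins 78 mm behind the grasp point.
Start: joints at [1.232, 0.3, 1.521, -0, 1.321, -0.067], TCP at [0.148, 0.53, 0.205] pointing down, gripper open.
Joint ranges: [-3.03, 3.03], [-0.79, 2.21], [0.23, 2.52], [-1.04, 4.18], [0, 3.07], [-2.55, 2.55]. Speed limits (rad/s): [2.22, 2.22, 2.57, 3.14, 3.14, 3.14].

## Interface

Orientations are given as [roll, pitch, yaw] about the fixed x, y, z axes, in that order (R = Rz(yaw) Ry(pitch) Rx(roll)).
In Python, from station import ctrl, cams gives the robot as it stands. The module is installed in compiled form; this text tells all that it offers.
- The arm moves only by the tool arm_command, never from a script. Its argument "plan" is a list that holds one entry, the list of rows, each a list of 7 numbers: the shift along the tool's x, y, z in mm, then the turn, a rotation vector about the tool's x, y, z in rad, then the closure, from -1 (fully open) to 1 (shut). A call has 1 to 12 rows; each row is the pose to reach, as a shift and turn from the pose commanded when the call began, along the tool's axes at that moment; what a row does not reach only later rows make up. A row lasts 1/10 s, in which the tool goes at most 50 mm and 8.59 degrees, less where a joint would pass 70% of its speed; a pose out of reach is approached as far as the arm can. A call with a gripper value outside its range is refused whole. The fingers move at their own pace and stop on an object; "squeeze" is the grip in N (left out, the last holds). Time passes only in rows, so rows that repeat a pose let the fingers close. It gives the time, the measured TCP pose, the force, the opening and the grip force at its end, in the units of the state.
- ctrl.get_obs(): the state, without advancing time (a new reading comes with each control period).
- cams.camera(name): name is "side" or "top"; returns (picture, depth): 480x640x3 uint8, blue, green, red; 480x640 float32, m along the optical axis (not along the pixel's ray), 0 where there is no reading.
- cams.camera_info(name): a dict with "fx", "fy", "cx", "cy" (pixels), "dist_coeffs" ([k1, k2, p1, p2, k3] as OpenCV has them; the pictures are not rectified), "world_to_cam" (4x4, takes a point from world to camera coordinates). Camera axes: x right, y down, z forward; pixel columns grow to the right and rows downward; lengths in m; the calibration is good to about 2 mm. A picture is of the moment at which its call begins. camera_info takes no time and is no camera call.
- ctrl.hand_in(): hands the job in; it is judged then, once.
The state is a dict: "time_s": time; "qpos": joint angles; "joint_vel": joint speeds; "tau": joint torques, N m; "ee_pos": TCP position; "eef_rot": TCP orientation; "force": force on the tool from outside, world axes, zero at the start; "moment": the same for the moment, N m; "grip_width": finger opening in m; "grip_force": force on a finger pad.
Only numpy, scipy, OpenCV 4.12 (cv2) and the standard library are available. Lean on these libraries where they do the work, as an engineer would, in place of code of your own. Each camera call takes 0.05 s, during which the arm holds its last target. There are 200 camera calls.

## Task

Open the guard flap of the polishing station right back, swing its prop stay fully up, and lower the flap gently so that it leans on the stay; do not let it slam. Then lift the polishing jig out of the well and set it down gently, upright and wholly on the round aluminium plate on the bench, leaving the flap propped and the other things where they are.

Things in the scene. Friction and masses are not known exactly. Their poses are not given: they have to be found in the camera images.
- station: Fixed low box, bronze-grey, cream deck. Origin at bench level under the well's centre; at yaw 0 x points away from the robot (to the flap's hinge), y left. 'Station' coordinates below: this frame, mm. Deck at z 90, x -75 to 150, y -100 to 260. Well: opening x -52 to 52, y -55 to 55, floor at z 30, under the guard flap. The prop stay lies over the deck left of the flap.
- flap (a joint): Guard flap angle, rad: 0 closed and level, as it starts; grows as the front edge rises and swings back away from the robot; stop at 1.85. It swings freely, about 0.4 kg: let go, it falls shut, unless past about 1.75 rad, where its weight rests it back on the stop, or unless it leans on the upright stay (then at about 1.47).
- flap_hinge (a point): Middle of the flap's hinge line, which is parallel to station y: station (100, 0, 120). The flap is an aluminium frame with a clear window, 150 wide, 4 thick, reaching 158 forward from the hinge line, with a 4 thick cheek along each side reaching 29 below it.
- flap_bar (a point): Middle of the cross bar of the steel D-handle that sticks out of the flap's front edge, in the flap's plane. Round, 10 in diameter, parallel to the hinge line, 192 from it, 66 between the legs' centre lines, 34 from bar centre to flap edge. Flap closed: station (-92, 0, 120). A light pinch (about 20 N) lets it turn between the fingers.
- flap_lug (a point): Middle of the lower face of the lug that the stay carries: a 50 x 30 flange, 4 thick, turned out at the foot of the flap's left cheek, 125 from the hinge line (station (-25, 90, 91) with the flap closed).
- stay (a joint): Prop stay angle, rad: 0 lying level to the left (station +y), as it starts; 1.57 upright; stop at 1.62, leaning slightly to the flap. Axis parallel to station x. It stands by itself within 0.2 rad of upright, else falls back level. It fits under the flap's lug only if swung up while the flap is right back; the flap is then lowered until the lug rests on its tip.
- stay_pivot (a point): Pivot of the stay between two small lugs on the deck: station (53, 90, 116).
- stay_grip (a point): Point on the stay's axis 100 from its pivot, good to pinch: station (53, 190, 116) when level. The stay is a dark steel round rod, 12 in diameter, 0.06 kg; level, its underside is 20 above the deck. A light pinch (about 20 N) lets it turn between the fingers.
- stay_tip (a point): Free, rounded end of the stay, 123 from its pivot.
- jig: Polishing jig, loose, about 0.45 kg (0.35 to 0.6), standing on the well's floor under the flap: a flat brass foot of diameter 76 and height 14 with a plain upright steel column of diameter 36 on it, 75 high overall. Origin at the centre of its underside, z up along the column.
- plate: Round setting-down plate, fixed, flat perforated aluminium disc of diameter 140 and 12 thick, lying on the bench right of the station. Origin at the centre of its underside, its top is 12 higher.
- holder: Bystander: brass wafer holder ring, diameter 100, 12 high, lying on the bench in front of the station. Origin at the centre of its underside.
- collar: Bystander: aluminium collar, outer diameter 44, 22 high, standing on the station's deck at the front left. Origin at the centre of its underside.
- screwdriver: Bystander: black screwdriver, 180 long, lying on the bench beyond the plate. Origin at the middle of its underside.
Things that resemble listed ones, but are neither listed nor needed, are in the scene too. What is shaped like the plate but purple is not meant.

How it is judged:
On the way, in this order (a step that is already met when the one before it is completed fails the run):
1. the flap leans on the upright stay, with the jig still in the well (value of joint flap between 1.36 and 1.52 rad and value of joint stay above 1.4 rad and z of jig in the frame of station below 0.045 m and horizontal distance between jig and station below 0.03 m and velocity of joint flap between -0.05 and 0.05 rad/s and contact force between the fingers and anything else below 0.1 N), for 0.2 s.
2. the jig is lifted out of the well, the flap still propped (value of joint flap between 1.36 and 1.52 rad and value of joint stay above 1.4 rad and z of jig in the frame of station above 0.1 m), for 0.1 s.
At the end, for the whole second after the job is handed in: The flap leans on the stay (flap between 1.36 and 1.52 rad, stay above 1.40 rad), and the jig stands upright (tilt under 0.08 rad), at rest and released, on the plate with its foot wholly on it (centre within 34 mm of the plate's centre) (value of joint flap between 1.36 and 1.52 rad and value of joint stay above 1.4 rad and horizontal distance between jig and plate below 0.034 m and height (world z) of jig between 0.009 and 0.016 m and angle between jig's own z axis and vertical below 0.08 rad and linear speed of jig below 0.02 m/s); the robot touches nothing.
It fails at once if the flap slams: it turns shut faster than 3 rad/s (velocity of joint flap below -3 rad/s).
It fails at once if the jig is dropped or banged onto the plate: it is faster than 0.35 m/s within 35 mm of the plate's top (horizontal distance between jig and plate below 0.09 m and height (world z) of jig below 0.047 m and linear speed of jig above 0.35 m/s).
It fails at once if the holder is moved by more than 25 mm (distance of holder from where it was at the start of the episode above 0.025 m).
It fails at once if the collar is moved by more than 25 mm (distance of collar from where it was at the start of the episode above 0.025 m).
It fails at once if the screwdriver is moved by more than 25 mm (distance of screwdriver from where it was at the start of the episode above 0.025 m).
It also fails if it takes over 72 s, if anything falls off the work surface, if the arm or the gripper's body presses on something with over 40 N, if the wrist force passes 120 N, or if a joint passes its speed limit or range.

## Working session

There is one attempt and no reset: what is moved stays moved. The work goes in short steps, Python scripts to look and compute and a tool call to move; the robot and the scene stay as the last step left them, time stands still between calls to the robot, and variables do not carry over. Pictures are saved under pics/ and viewed, at most 10 in all, crops included, and the job is handed in when it is done.

Besides the shell and the picture viewer there is one more tool, called after ">>>" as name(argument=value, ...) on one line, values as JSON. arm_command: Moves the arm, as the interface text tells. Its arguments: {"type":"object","properties":{"plan":{"type":"array"},"squeeze":{"type":"number"}},"required":["plan"]}

```bash
mkdir -p pics
cat > h.py <<'E'
import numpy as np, cv2
from station import ctrl, cams
def shot(n):
    p,d=cams.camera(n); return p,d
def cam(n):
    i=cams.camera_info(n); K=np.array([[i['fx'],0,i['cx']],[0,i['fy'],i['cy']],[0,0,1.]])
    return K,np.array(i['dist_coeffs'],float),np.array(i['world_to_cam'])
def ray(n,uv):
    K,D,T=cam(n); u=cv2.undistortPoints(np.array(uv,float).reshape(-1,1,2),K,D).reshape(-1,2)
    d=np.c_[u,np.ones(len(u))]@T[:3,:3]; o=-T[:3,:3].T@T[:3,3]; return o,d
def onz(n,uv,z):
    o,d=ray(n,uv); return o+d*((z-o[2])/d[:,2])[:,None]
def pd(n,uv,dep):
    o,d=ray(n,uv); return o+d*np.array(dep).reshape(-1,1)
def proj(n,P):
    K,D,T=cam(n); return cv2.projectPoints(np.array(P,float).reshape(-1,3),cv2.Rodrigues(T[:3,:3])[0],T[:3,3],K,D)[0].reshape(-1,2)
E
python3 - <<'E'
from h import *
for n in ('side','top'):
    p,d=shot(n); cv2.imwrite(f'pics/{n}0.png',p); np.savez(f'{n}0.npz',p=p,d=d)
    K,D,T=cam(n); print(n,K[0,0],-T[:3,:3].T@T[:3,3],T[2,:3],D)
o=ctrl.get_obs(); print(o)
E
```

```text
side 519.433357294303 [-0.16088523 -0.77298454  1.06768059] [ 0.49134695  0.5173791  -0.70064045] [-0.11728656  0.          0.          0.          0.        ]
top 615.2715951761977 [ 0.26585626 -0.07936804  1.30132945] [ 0.19545665 -0.00224845 -0.98070976] [0.06551844 0.         0.         0.         0.        ]
{'time_s': 0.1, 'qpos': array([ 1.23240976e+00,  3.00384070e-01,  1.52152268e+00,  3.92026150e-05,
        1.32071586e+00, -6.66018142e-02]), 'joint_vel': array([ 0.0003065 , -0.00187784, -0.00199248, -0.00070439, -0.00051631,
       -0.0002117 ]), 'tau': array([ 1.42602825e-03, -5.32644010e+01, -3.53287446e+01,  7.09431502e-02,
        2.34705338e-02, -5.36110463e-05]), 'ee_pos': array([0.14756185, 0.52958539, 0.20495878]), 'eef_rot': array([-3.14056751e+00, -1.06435241e-04,  2.86979813e+00]), 'force': array([-0.71502396, -0.38481562, -0.29551813]), 'moment': array([ 0.00460025, -0.01526487,  0.00104979]), 'grip_force': 0.0, 'grip_width': 0.0939709706370158}
```

View pics/side0.png

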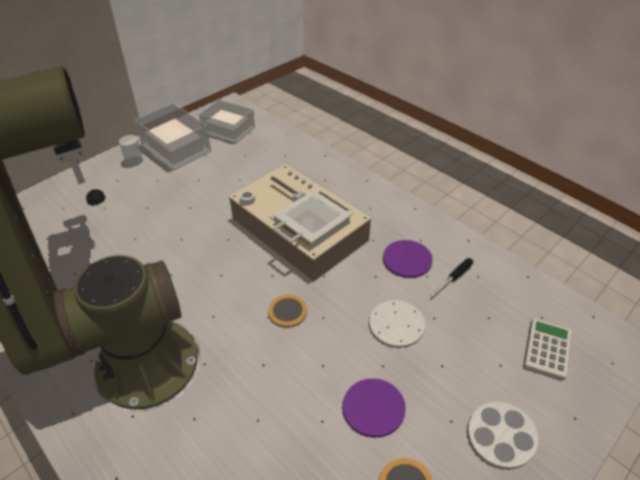

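View pics/top0.png

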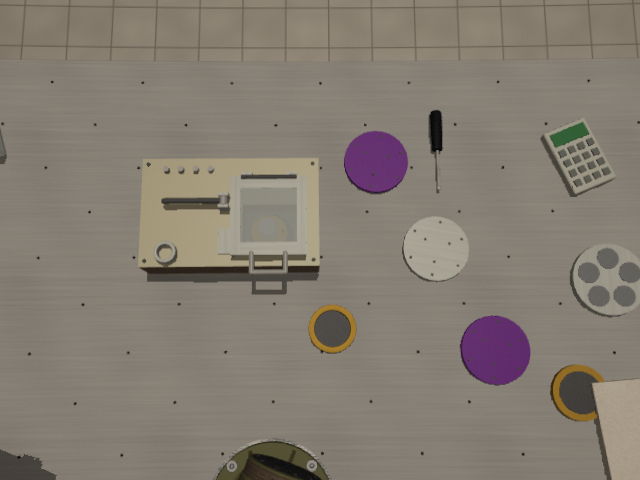

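The top view shows the station at (230,215), with the flap at (268,218), D-handle at (268,268), stay rod at (195,201) and collar at (165,252).

Plate look-alikes: perforated aluminium disc (436,248), purple discs (376,162) and (495,350), five-pocket disc (610,280). I choose (436,248). For the holder I choose the ring at (332,328), in front of the station, not the one at (580,392).

Run:
```python
from h import *
z=np.load('top0.npz'); p,d=z['p'],z['d']
c=np.hstack([cv2.resize(p[140:290,120:340],None,fx=2.2,fy=2.2,interpolation=cv2.INTER_CUBIC),cv2.resize(p[190:340,380:490],None,fx=2.2,fy=2.2,interpolation=cv2.INTER_CUBIC)])
cv2.imwrite('pics/crop1.png',c)
hsv=cv2.cvtColor(p,cv2.COLOR_BGR2HSV)
print('deck hsv',hsv[240,200],hsv[175,250],'bench',hsv[300,200],'plate',hsv[248,425],'rod',p[201,190],'frame',p[245,236], 'bar',p[268,268])
m=cv2.inRange(hsv,(15,50,120),(35,255,255)); m[:,330:]=0;m[:140]=0;m[290:]=0
cs,_=cv2.findContours(m,0,1); c=max(cs,key=cv2.contourArea)
h=cv2.convexHull(c).reshape(-1,2); W=onz('top',h,0.09)
r=cv2.minAreaRect(W[:,:2].astype(np.float32)*1000); print('deck',r); print(cv2.boxPoints(r)); print(cv2.minAreaRect(h))
# depth on deck / flap
for uv in [(200,240),(270,250),(195,201),(436,240),(250,300),(285,165),(268,268)]:
    print(uv,pd('top',[uv],[d[uv[1],uv[0]]])[0].round(4))
# plate
g=cv2.inRange(hsv,(0,0,150),(180,60,255)); g[:,:395]=0;g[:,480:]=0;g[:205]=0;g[290:]=0
cs,_=cv2.findContours(g,0,1); c=cv2.convexHull(max(cs,key=cv2.contourArea)).reshape(-1,2)
W=onz('top',c,0.012); print('plate',cv2.minEnclosingCircle(W[:,:2].astype(np.float32)*1000),cv2.fitEllipse(c))
```

```text
deck hsv [ 21  62 169] [17 29 78] bench [ 18  32 135] plate [ 24  29 167] rod [53 56 57] frame [146 160 163] bar [26 34 42]
deck ((579.73583984375, 85.42487335205078), (225.36154174804688, 361.1952209472656), 0.06334366649389267)
[[466.8555  265.8978 ]
 [467.2548  -95.2972 ]
 [692.6162  -95.04805]
 [692.2169  266.14694]]
((228.49996948242188, 211.99996948242188), (180.99996948242188, 107.99998474121094), -0.0)
(200, 240) [0.5209 0.144  0.086 ]
(270, 250) [0.4929 0.0005 0.1236]
(195, 201) [0.5915 0.1494 0.1244]
(436, 240) [ 0.5358 -0.3465  0.0114]
(250, 300) [ 0.4091  0.05   -0.0006]
(285, 165) [ 0.6754 -0.0264  0.0964]
(268, 268) [0.4665 0.0079 0.0677]
plate ((519.3989868164062, -345.5791931152344), 69.88771057128906) ((435.92742919921875, 247.81088256835938), (62.85292434692383, 66.14579772949219), 120.55896759033203)
```

View pics/crop1.png

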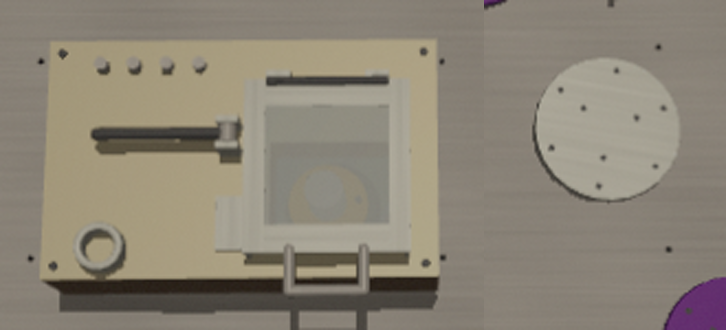

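The crop confirms the perforated aluminium disc as the plate. The jig shows through the window, with its column top at about (268,228). The deck measures 225 x 361 mm as specified, so the station is at about (542, 5.4) with yaw near 0. I'll check the handle, stay and jig against that.

```bash
cat >> h.py <<'E'
from scipy.spatial.transform import Rotation as Ro
S=np.array([.5422,.0054,0])
def rel(pos,yaw):
    o=ctrl.get_obs(); R=Ro.from_euler('xyz',o['eef_rot']); G=Ro.from_euler('xyz',[np.pi,0,yaw])
    print('t',o['time_s'],'pos',o['ee_pos'].round(4),'shift mm',(R.inv().apply(np.array(pos)-o['ee_pos'])*1000).round(1),'rotvec',(R.inv()*G).as_rotvec().round(3))
E
python3 - <<'E'
from h import *
P=S+np.array([[-92,0,120],[-92,33,120],[53,213,116],[53,90,116],[0,0,105],[-25,105,97]])/1000
for n in('top','side'): print(n,proj(n,P).round(1).tolist())
z=np.load('top0.npz');p=z['p']
print('jig top (plane .105)',onz('top',[(267.7,228.6)],.105), 'bar',onz('top',[(268.6,271)],.12),'stay tip',onz('top',[(161.5,201)],.116))
g=cv2.cvtColor(p,cv2.COLOR_BGR2GRAY); print('col268',g[258:292,268].tolist()); print('rodcol',g[190:212,185].tolist())
# holder
h=cv2.cvtColor(p,cv2.COLOR_BGR2HSV); m=cv2.inRange(h,(10,150,80),(25,255,255)); m[:,:300]=0;m[:,365:]=0
ys,xs=np.nonzero(m); print('holder',cv2.minEnclosingCircle((onz('top',np.c_[xs,ys],.012)[:,:2]*1000).astype(np.float32)))
rel([.450,.0054,.180],np.pi/2)
# zoom side view
s=np.load('side0.npz')['p']; cv2.imwrite('pics/crop2.png',cv2.resize(s[150:290,215:385],None,fx=4,fy=4,interpolation=cv2.INTER_CUBIC))
E
```

```text
top [[267.3, 272.0], [250.3, 272.0], [160.9, 200.3], [223.1, 200.3], [268.4, 227.5], [215.9, 240.7]]
side [[282.5, 234.4], [274.3, 228.3], [272.1, 176.6], [299.9, 195.2], [308.0, 221.9], [276.3, 210.4]]
jig top (plane .105) [[0.53994667 0.00686154 0.105     ]] bar [[0.45211017 0.00298832 0.12      ]] stay tip [[0.59373759 0.21708769 0.116     ]]
col268 [82, 81, 83, 127, 163, 163, 163, 141, 70, 36, 35, 83, 125, 137, 129, 102, 76, 71, 70, 70, 69, 70, 68, 100, 131, 131, 130, 130, 132, 130, 130, 114, 72, 72]
rodcol [155, 154, 155, 155, 155, 155, 155, 131, 83, 65, 66, 57, 45, 78, 87, 81, 79, 79, 79, 129, 155, 155]
holder ((348.65826416015625, -122.63191986083984), 49.25044631958008)
t 0.1 pos [0.1476 0.5296 0.205 ] shift mm [-432.1 -423.7   25.3] rotvec [-1.000e-03  1.000e-03  1.299e+00]
```

View pics/crop2.png

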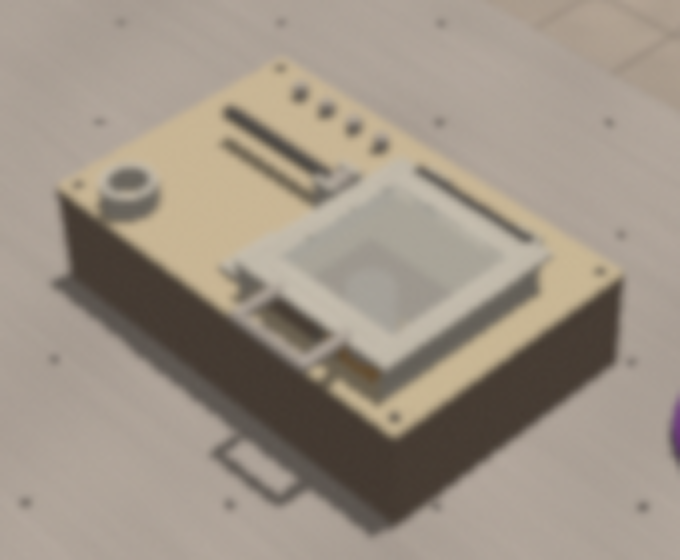

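The side view agrees: the bar is at about (285,235), against (282,234) predicted. Bar, stay and jig all match within 2 mm. Moving above the bar.

>>> arm_command(plan=[[[-432, -424, 25, 0, 0, 1.3, 0.36], [-432, -424, 25, 0, 0, 1.3, 0.36], [-432, -424, 25, 0, 0, 1.3, 0.36], [-432, -424, 25, 0, 0, 1.3, 0.36], [-432, -424, 25, 0, 0, 1.3, 0.36], [-432, -424, 25, 0, 0, 1.3, 0.36], [-432, -424, 25, 0, 0, 1.3, 0.36], [-432, -424, 25, 0, 0, 1.3, 0.36], [-432, -424, 25, 0, 0, 1.3, 0.36], [-432, -424, 25, 0, 0, 1.3, 0.36], [-432, -424, 25, 0, 0, 1.3, 0.36], [-432, -424, 25, 0, 0, 1.3, 0.36]]], squeeze=15)

```text
time_s: 1.3
ee_pos: [0.4476, 0.0083, 0.1806]
eef_rot: [3.142, -0.0, 1.569]
force: [1.1, 1.2, -0.5]
grip_width: 0.0295
grip_force: 0.0
```

```bash
python3 -c "
from h import *
rel([.451,.005,.101],np.pi/2); print(ctrl.get_obs()['grip_width'])"
```

```text
t 1.3 pos [0.4476 0.0083 0.1806] shift mm [-3.3  3.4 79.6] rotvec [ 0.    -0.    -0.001]
0.02950919631399195
```

>>> arm_command(plan=[[[-3, 3, 0, 0, 0, 0, 0.36], [-3, 3, 40, 0, 0, 0, 0.36], [-3, 3, 60, 0, 0, 0, 0.36], [-3, 3, 78, 0, 0, 0, 0.36], [-3, 3, 78, 0, 0, 0, 0.36], [-3, 3, 78, 0, 0, 0, 1], [-3, 3, 78, 0, 0, 0, 1], [-3, 3, 78, 0, 0, 0, 1], [-3, 3, 78, 0, 0, 0, 1]]], squeeze=15)

```text
time_s: 2.2
ee_pos: [0.4493, 0.0076, 0.1034]
eef_rot: [-3.14, -0.0, 1.57]
force: [-9.8, 0.6, 8.9]
grip_width: 0.0092
grip_force: 15.0
```

>>> arm_command(plan=[[[0, 0, -19, 0, 0, 0, 1], [0, 3, -38, 0, 0, 0, 1], [0, 8, -57, 0, 0, 0, 1], [0, 14, -75, 0, 0, 0, 1], [0, 23, -92, 0, 0, 0, 1], [0, 33, -108, 0, 0, 0, 1], [0, 44, -124, 0, 0, 0, 1], [0, 57, -138, 0, 0, 0, 1], [0, 72, -150, 0, 0, 0, 1], [0, 87, -162, 0, 0, 0, 1], [0, 104, -171, 0, 0, 0, 1], [0, 121, -179, 0, 0, 0, 1]]])

```text
time_s: 3.4
ee_pos: [0.5714, 0.0077, 0.2837]
eef_rot: [3.14, -0.0, 1.57]
force: [-2.3, 0.9, 0.5]
grip_width: 0.0097
grip_force: 15.0
```

>>> arm_command(plan=[[[0, 18, -6, 0, 0, 0, 1], [0, 37, -10, 0, 0, 0, 1], [0, 56, -13, 0, 0, 0, 1], [0, 75, -13, 0, 0, 0, 1], [0, 94, -11, 0, 0, 0, 1], [0, 113, -8, 0, 0, 0, 1], [0, 117, -7, 0, 0, 0, 1], [0, 117, -7, 0, 0, 0, 1], [0, 117, -7, 0, 0, 0, 0.2], [0, 117, -7, 0, 0, 0, 0.2], [0, 117, -7, 0, 0, 0, 0.2], [0, 120, -7, 0, 0, 0, 0.2]]])

```text
time_s: 4.6
ee_pos: [0.6908, 0.0071, 0.289]
eef_rot: [3.142, 0.0, 1.57]
force: [0.1, -0.3, 0.7]
grip_width: 0.0362
grip_force: 0.0
```

```bash
python3 -c "
from h import *
rel([.594,.190,.3],np.pi/2)
for i in range(1):
  for n in('side','top'):
    p,d=shot(n); cv2.imwrite(f'pics/{n}1.png',p)
"
```

```text
t 4.6 pos [0.6908 0.0071 0.289 ] shift mm [182.8 -97.  -11. ] rotvec [ 0.     0.    -0.001]
```

View pics/side1.png

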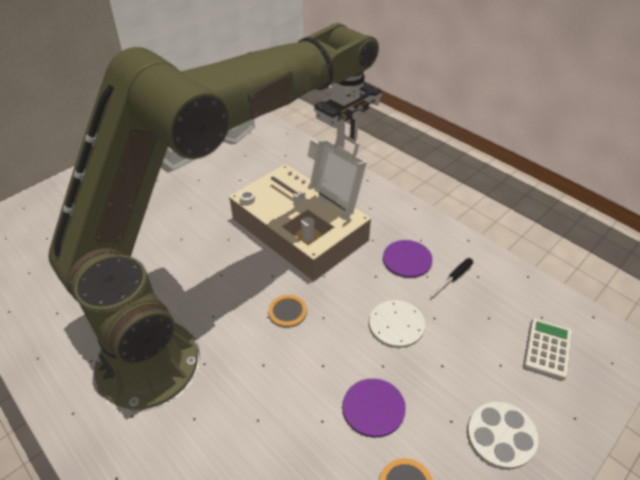

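The side view shows the flap at (338,178) standing right back, the well open with the jig at (307,228), and the stay still level. Next is the stay.

>>> arm_command(plan=[[[0, 0, -30, 0, 0, 0, 0.2], [0, 0, -55, 0, 0, 0, 0.2], [40, -20, -60, 0, 0, 0, 0.2], [80, -42, -60, 0, 0, 0, 0.2], [120, -62, -60, 0, 0, 0, 0.2], [160, -82, -40, 0, 0, 0, 0.2], [191, -97, -10, 0, 0, 0, 0.2], [191, -97, 35, 0, 0, 0, 0.2], [191, -97, 80, 0, 0, 0, 0.2], [191, -97, 120, 0, 0, 0, 0.2], [191, -97, 120, 0, 0, 0, 0.2]]])

```text
time_s: 5.8
ee_pos: [0.592, 0.1977, 0.1634]
eef_rot: [-3.133, 0.002, 1.57]
force: [0.0, -0.1, -0.2]
grip_width: 0.0376
grip_force: 0.0
```

```bash
python3 -c "
from h import *
rel([.594,.199,.102],np.pi/2)
p,d=shot('top'); cv2.imwrite('pics/top2.png',cv2.resize(p[120:300,100:360],None,fx=3,fy=3))
"
```

```text
t 5.8 pos [0.592  0.1977 0.1634] shift mm [ 1.4  2.5 61.4] rotvec [-0.009  0.002 -0.001]
```

View pics/top2.png

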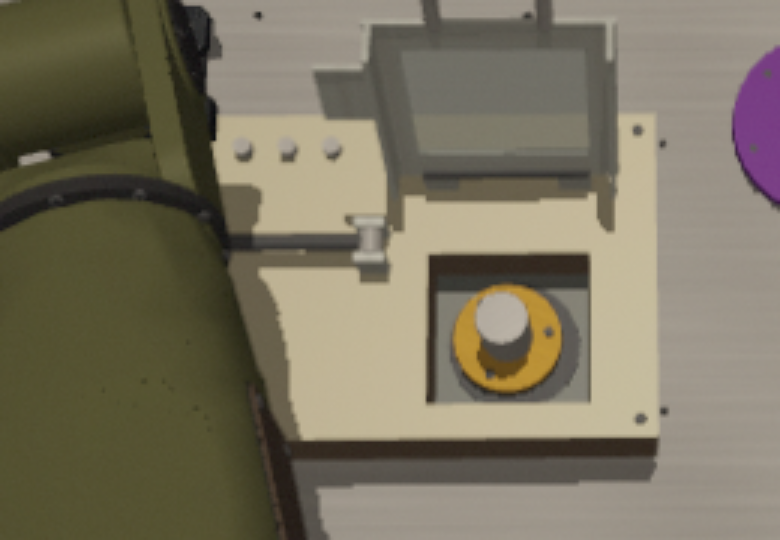

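The top crop shows the stay rod at full-picture (197,201) beside the gripper, and the jig column top at (267,226). Lowering onto the stay.

>>> arm_command(plan=[[[1, 2, 25, 0, 0, 0, 0.2], [1, 2, 50, 0, 0, 0, 0.2], [1, 2, 60, 0, 0, 0, 0.2], [1, 2, 60, 0, 0, 0, 0.2], [1, 2, 60, 0, 0, 0, 1], [1, 2, 60, 0, 0, 0, 1], [1, 2, 60, 0, 0, 0, 1], [1, 2, 60, 0, 0, 0, 1], [1, 2, 60, 0, 0, 0, 1]]], squeeze=15)

```text
time_s: 6.75
ee_pos: [0.5938, 0.1995, 0.1096]
eef_rot: [-3.136, 0.001, 1.57]
force: [-22.9, -1.1, 14.4]
grip_width: 0.0117
grip_force: 15.0
```

>>> arm_command(plan=[[[0, -1.5, 0, 0, 0, 0, 0.4], [0, -1.5, 0, 0, 0, 0, 0.4], [0, -1.5, 0, 0, 0, 0, 0.4], [0, -1.5, 0, 0, 0, 0, 0.4]]])

```text
time_s: 7.15
ee_pos: [0.595, 0.1992, 0.1088]
eef_rot: [3.141, -0.0, 1.57]
force: [0.2, -0.3, -0.7]
grip_width: 0.0282
grip_force: 0.0
```

>>> arm_command(plan=[[[0, -1.5, 8, 0, 0, 0, 0.4], [0, -1.5, 8, 0, 0, 0, 0.4], [0, -1.5, 8, 0, 0, 0, 1], [0, -1.5, 8, 0, 0, 0, 1], [0, -1.5, 8, 0, 0, 0, 1], [0, -1.5, 8, 0, 0, 0, 1]]])

```text
time_s: 7.75
ee_pos: [0.5931, 0.1993, 0.1008]
eef_rot: [-3.141, 0.0, 1.57]
force: [-2.2, -0.9, 0.7]
grip_width: 0.0116
grip_force: 15.0
```

>>> arm_command(plan=[[[-1, 0, -16, 0, 0, 0, 1], [-5, 0, -32, 0, 0, 0, 1], [-12, 0, -48, 0, 0, 0, 1], [-20, 0, -61, 0, 0, 0, 1], [-31, 0, -74, 0, 0, 0, 1], [-44, 0, -84, 0, 0, 0, 1], [-58, 0, -93, 0, 0, 0, 1], [-73, 0, -99, 0, 0, 0, 1], [-88, 0, -102, 0, 0, 0, 1], [-103, 0, -103, 0, 0, 0, 1], [-103, 0, -103, 0, 0, 0, 1]]])

```text
time_s: 8.85
ee_pos: [0.5936, 0.0941, 0.2045]
eef_rot: [3.14, 0.0, 1.568]
force: [0.1, 0.3, 7.9]
grip_width: 0.011
grip_force: 15.0
```

>>> arm_command(plan=[[[0, 0, 0, 0, 0, 0, 0.4], [0, 0, 0, 0, 0, 0, 0.4], [0, 0, 0, 0, 0, 0, 0.4], [0, 0, -30, 0, 0, 0, 0.4], [0, 0, -75, 0, 0, 0, 0.4], [0, 0, -120, 0, 0, 0, 0.4], [0, 0, -150, 0, 0, 0, 0.3], [0, 0, -150, 0, 0, 0, 0.3], [0, 0, -150, 0, 0, 0, 0.3]]])

```text
time_s: 9.75
ee_pos: [0.5931, 0.0963, 0.3531]
eef_rot: [-3.141, 0.0, 1.57]
force: [-0.1, 0.0, -0.1]
grip_width: 0.0329
grip_force: 0.0
```

```bash
python3 -c "
from h import *
p,d=shot('side'); cv2.imwrite('pics/side3.png',cv2.resize(p[20:290,200:400],None,fx=2.2,fy=2.2))
p,d=shot('top'); cv2.imwrite('pics/top3.png',p); np.savez('top3.npz',p=p,d=d)
rel([.695,.0065,.2855],np.pi/2)
print('jig',onz('top',[(267.3,226)],.105)[0])
"
```

```text
t 9.85 pos [0.5929 0.0963 0.3518] shift mm [-89.7 102.4  66.1] rotvec [-0.003  0.    -0.001]
jig [0.54526482 0.00772281 0.105     ]
```

View pics/side3.png

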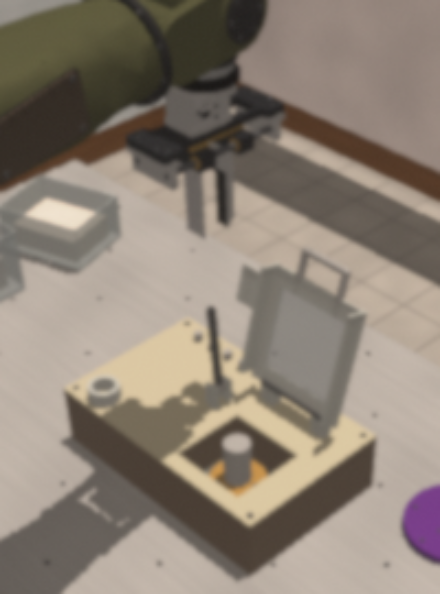

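The side crop shows the stay standing upright at crop (213,340), the flap back with its handle at (325,270), and the jig in the well at (237,460). Going for the bar.

>>> arm_command(plan=[[[-30, 34, 0, 0, 0, 0, 0.3], [-60, 68, 0, 0, 0, 0, 0.3], [-90, 102, 0, 0, 0, 0, 0.3], [-90, 102, 0, 0, 0, 0, 0.3], [-90, 102, 20, 0, 0, 0, 0.3], [-90, 102, 45, 0, 0, 0, 0.3], [-90, 102, 66, 0, 0, 0, 0.3], [-90, 102, 66, 0, 0, 0, 0.3], [-90, 102, 66, 0, 0, 0, 1], [-90, 102, 66, 0, 0, 0, 1], [-90, 102, 66, 0, 0, 0, 1], [-90, 102, 66, 0, 0, 0, 1]]])

```text
time_s: 11.05
ee_pos: [0.6943, 0.0063, 0.2888]
eef_rot: [-3.14, -0.0, 1.57]
force: [-8.7, 0.3, 2.8]
grip_width: 0.0098
grip_force: 15.0
```

>>> arm_command(plan=[[[0, -10, -2, 0, 0, 0, 1], [0, -20, -4, 0, 0, 0, 1], [0, -30, -6, 0, 0, 0, 1], [0, -40, -7, 0, 0, 0, 1], [0, -48, -7, 0, 0, 0, 1], [0, -56, -7, 0, 0, 0, 1], [0, -62, -7, 0, 0, 0, 1], [0, -66, -7, 0, 0, 0, 1], [0, -68, -7, 0, 0, 0, 1], [0, -70, -7, 0, 0, 0, 1], [0, -70, -7, 0, 0, 0, 1]]])

```text
time_s: 12.15
ee_pos: [0.625, 0.0061, 0.2948]
eef_rot: [3.142, 0.0, 1.57]
force: [-0.5, -4.7, 4.4]
grip_width: 0.0093
grip_force: 15.0
```

>>> arm_command(plan=[[[0, -1, 0, 0, 0, 0, 1], [0, -2, 0, 0, 0, 0, 1], [0, -3, 0, 0, 0, 0, 1], [0, -4, 0, 0, 0, 0, 1], [0, -4, 0, 0, 0, 0, 1]]])

```text
time_s: 12.65
ee_pos: [0.621, 0.0061, 0.2944]
eef_rot: [-3.141, 0.0, 1.57]
force: [-0.0, -5.6, 3.2]
grip_width: 0.0093
grip_force: 15.0
```

>>> arm_command(plan=[[[0, -1, 0, 0, 0, 0, 1], [0, -2, 0, 0, 0, 0, 1], [0, -3, 0, 0, 0, 0, 1], [0, -3, 0, 0, 0, 0, 1]]])

```text
time_s: 13.05
ee_pos: [0.6191, 0.0061, 0.2944]
eef_rot: [3.139, 0.0, 1.57]
force: [11.3, -5.4, -0.8]
grip_width: 0.0091
grip_force: 15.0
```

Contact: 11 N along +x, so the lug is on the stay. Releasing and looking.

>>> arm_command(plan=[[[0, 0.5, 0, 0, 0, 0, 0.6], [0, 0.5, 0, 0, 0, 0, 0.3], [0, 0.5, 0, 0, 0, 0, 0.3], [0, 0.5, 0, 0, 0, 0, 0.3], [0, 0.5, -20, 0, 0, 0, 0.3], [0, 0.5, -50, 0, 0, 0, 0.3], [0, -40, -75, 0, 0, 0, 0.3], [0, -85, -80, 0, 0, 0, 0.3], [0, -130, -80, 0, 0, 0, 0.3], [0, -175, -80, 0, 0, 0, 0.3], [0, -220, -80, 0, 0, 0, 0.3], [0, -220, -80, 0, 0, 0, -0.5]]])

```text
time_s: 14.25
ee_pos: [0.3946, 0.0068, 0.3761]
eef_rot: [3.138, 0.0, 1.57]
force: [0.3, 0.3, 1.0]
grip_width: 0.0381
grip_force: 0.0
```

```bash
python3 -c "
from h import *
p,d=shot('side'); a=cv2.resize(p[90:290,220:400],None,fx=2.2,fy=2.2)
t,d=shot('top'); np.savez('top4.npz',p=t,d=d); b=cv2.resize(t[130:290,130:330],None,fx=2,fy=2); b=cv2.copyMakeBorder(b,0,a.shape[0]-b.shape[0],0,0,0)
cv2.imwrite('pics/c4.png',np.hstack([a,b]))
rel([.545,.007,.078],0)
rel([.545,.007,.078],np.pi)
print(ctrl.get_obs()['qpos'].round(2))
"
```

```text
t 14.35 pos [0.3977 0.0066 0.3754] shift mm [  0.5 146.7 297.6] rotvec [ 1.00e-03 -1.00e-03  1.57e+00]
t 14.35 pos [0.3977 0.0066 0.3754] shift mm [  0.5 146.7 297.6] rotvec [ 1.000e-03  1.000e-03 -1.572e+00]
[-0.08 -0.13  1.6   0.    1.67 -0.07]
```

View pics/c4.png

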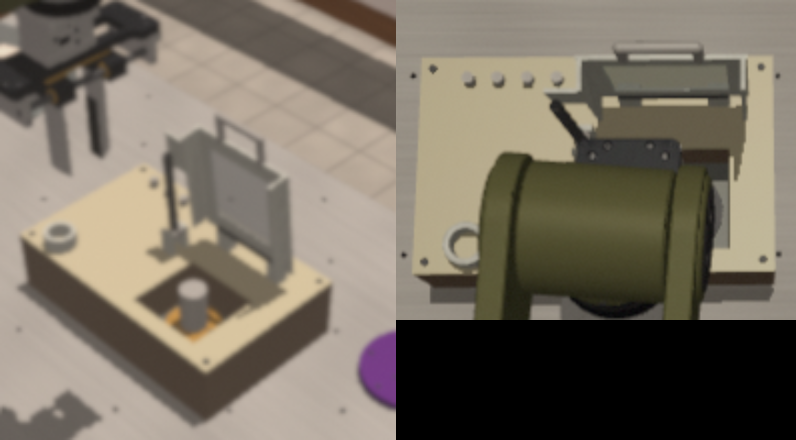

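The composite shows the flap leaning on the stay: the lug is on the stay tip at left crop (168,150) and the handle at (240,135). The jig column top is at (193,290), full picture (307.7,221.8), giving a jig position of about (0.5435, 0.0065). I'll grip it closing along y, with the gripper leaning 0.12 rad back from the flap.

```bash
cat >> h.py <<'E'
def relR(pos,a=.12):
    o=ctrl.get_obs(); R=Ro.from_euler('xyz',o['eef_rot']); G=Ro.from_euler('y',-a)*Ro.from_euler('x',np.pi)
    print('t',o['time_s'],'pos',o['ee_pos'].round(4),'shift mm',(R.inv().apply(np.array(pos)-o['ee_pos'])*1000).round(1),'rotvec',(R.inv()*G).as_rotvec().round(3),'tz',G.apply([0,0,1]).round(3))
E
python3 -c "
from h import *
relR([.45,.0065,.30])"
```

```text
t 14.35 pos [0.3977 0.0066 0.3754] shift mm [-0.  52.1 75.5] rotvec [-0.093  0.093  1.568] tz [ 0.12  -0.    -0.993]
```

>>> arm_command(plan=[[[0, 5, 10, -0.01, 0.01, 0.16, -0.36], [0, 15, 25, -0.02, 0.02, 0.31, -0.36], [0, 25, 40, -0.03, 0.03, 0.45, -0.36], [0, 35, 55, -0.093, 0.093, 1.568, -0.36], [0, 45, 70, -0.093, 0.093, 1.568, -0.36], [0, 52, 75, -0.093, 0.093, 1.568, -0.36], [0, 52, 75, -0.093, 0.093, 1.568, -0.36], [0, 52, 75, -0.093, 0.093, 1.568, -0.36], [0, 52, 75, -0.093, 0.093, 1.568, -0.36], [0, 52, 75, -0.093, 0.093, 1.568, -0.36], [0, 52, 75, -0.093, 0.093, 1.568, -0.36], [0, 52, 75, -0.093, 0.093, 1.568, -0.36]]])

```text
time_s: 15.55
ee_pos: [0.4508, 0.0065, 0.299]
eef_rot: [-3.141, -0.117, -0.001]
force: [-0.8, 1.7, -0.3]
grip_width: 0.0635
grip_force: 0.0
```

```bash
python3 -c "
from h import *
relR([.5317,.0065,.182]); relR([.545,.0065,.073])"
```

```text
t 15.55 pos [0.4508 0.0065 0.299 ] shift mm [ 66.7  -0.  125.7] rotvec [-0.     0.003 -0.001] tz [ 0.12  -0.    -0.993]
t 15.55 pos [0.4508 0.0065 0.299 ] shift mm [ 67.2  -0.  235.5] rotvec [-0.     0.003 -0.001] tz [ 0.12  -0.    -0.993]
```

>>> arm_command(plan=[[[25, 0, 35, 0, 0, 0, -0.36], [50, 0, 70, 0, 0, 0, -0.36], [67, 0, 105, 0, 0, 0, -0.36], [67, 0, 130, 0, 0, 0, -0.36], [67, 0, 155, 0, 0, 0, -0.36], [67, 0, 180, 0, 0, 0, -0.36], [67, 0, 180, 0, 0, 0, -0.36]]])

```text
time_s: 16.25
ee_pos: [0.5368, 0.0065, 0.1252]
eef_rot: [-3.141, -0.112, 0.002]
force: [-0.7, -0.9, -0.6]
grip_width: 0.0638
grip_force: 0.0
```

```bash
python3 -c "
from h import *
relR([.545,.0065,.073])
p,d=shot('side'); cv2.imwrite('pics/s5.png',cv2.resize(p[90:290,220:400],None,fx=3,fy=3))"
```

```text
t 16.25 pos [0.5368 0.0065 0.1252] shift mm [ 2.3  0.  52.8] rotvec [-0.     0.008  0.002] tz [ 0.12  -0.    -0.993]
```

View pics/s5.png

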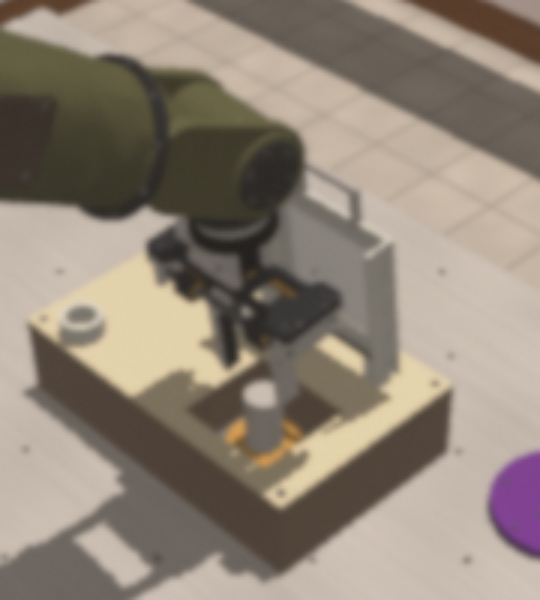

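The side crop shows the fingers, with tips at about (232,362) and (283,400), straddling the jig column top at (262,395) and clear of the flap. Lowering and gripping.

>>> arm_command(plan=[[[0, 0, 15, 0, 0, 0, -0.36], [0, 0, 30, 0, 0, 0, -0.36], [1, 0, 45, 0, 0, 0, -0.36], [2, 0, 52, 0, 0, 0, -0.36], [2, 0, 52, 0, 0, 0, -0.36], [2, 0, 52, 0, 0, 0, 1], [2, 0, 52, 0, 0, 0, 1], [2, 0, 52, 0, 0, 0, 1], [2, 0, 52, 0, 0, 0, 1], [2, 0, 52, 0, 0, 0, 1]]], squeeze=40)

```text
time_s: 17.3
ee_pos: [0.5463, 0.0067, 0.078]
eef_rot: [-3.141, -0.119, -0.0]
force: [-0.4, 3.8, 4.7]
grip_width: 0.0353
grip_force: 40.0
```

>>> arm_command(plan=[[[0.5, 0, -5, 0, 0, 0, 1], [1, 0, -15, 0, 0, 0, 1], [2, 0, -27, 0, 0, 0, 1], [3, 0, -40, 0, 0, 0, 1], [4, 0, -53, 0, 0, 0, 1], [5, 0, -66, 0, 0, 0, 1], [5, 0, -79, 0, 0, 0, 1], [5, 0, -92, 0, 0, 0, 1], [4, 0, -104, 0, 0, 0, 1], [2, 0, -112, 0, 0, 0, 1], [2, 0, -112, 0, 0, 0, 1]]])

```text
time_s: 18.4
ee_pos: [0.5348, 0.0064, 0.1901]
eef_rot: [3.141, -0.12, -0.0]
force: [0.4, 0.9, -5.8]
grip_width: 0.0354
grip_force: 40.0
```

```bash
python3 -c "
from h import *
relR([.522,-.3456,.19])
p,d=shot('side'); cv2.imwrite('pics/s6.png',cv2.resize(p[60:350,220:460],None,fx=2,fy=2))"
```

```text
t 18.4 pos [0.5348 0.0064 0.1901] shift mm [-12.7 352.   -1.4] rotvec [ 0. -0. -0.] tz [ 0.12  -0.    -0.993]
```

View pics/s6.png

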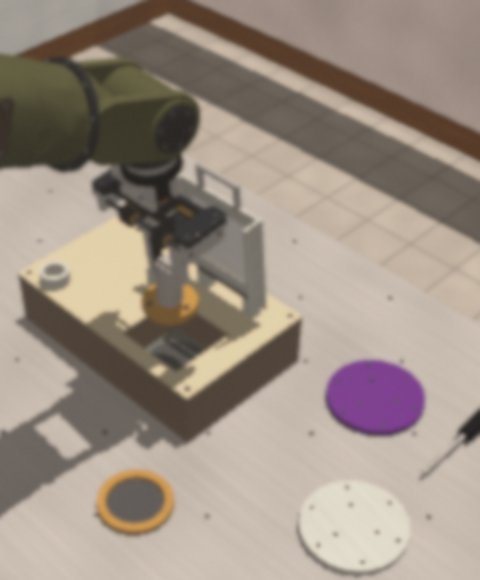

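The side crop shows the jig held above the deck, foot at (170,300), with the flap still propped. Carrying it over the plate.

>>> arm_command(plan=[[[-4, 10, 0, 0, 0, 0, 1], [-10, 30, -1, 0, 0, 0, 1], [-13, 65, -1, 0, 0, 0, 1], [-13, 105, -1, 0, 0, 0, 1], [-13, 145, -1, 0, 0, 0, 1], [-13, 185, -1, 0, 0, 0, 1], [-13, 225, -1, 0, 0, 0, 1], [-13, 265, -1, 0, 0, 0, 1], [-13, 300, -1, 0, 0, 0, 1], [-13, 330, -1, 0, 0, 0, 1], [-13, 347, -1, 0, 0, 0, 1], [-13, 352, -1, 0, 0, 0, 1]]])

```text
time_s: 19.65
ee_pos: [0.5209, -0.3471, 0.1874]
eef_rot: [-3.141, -0.117, -0.002]
force: [-0.3, -0.5, -4.8]
grip_width: 0.0358
grip_force: 40.0
```

Run:
```python
from h import *
relR([.522,-.3456,.062]); 
# jig brass foot from side view: lowest band & heights by depth
p,d=shot('side'); h=cv2.cvtColor(p,cv2.COLOR_BGR2HSV); m=cv2.inRange(h,(10,140,60),(25,255,255))
u0=proj('side',[[.519,-.3456,.135]])[0].astype(int); print(u0)
k=np.zeros_like(m); k[u0[1]-40:u0[1]+40,u0[0]-40:u0[0]+40]=1; ys,xs=np.nonzero(m*k); W=pd('side',np.c_[xs,ys],d[ys,xs])
print(len(xs),np.percentile(W,[3,50,97],axis=0).round(4))
```

```text
t 19.65 pos [ 0.5209 -0.3471  0.1874] shift mm [-13.6  -1.4 124.7] rotvec [-0.     0.003 -0.002] tz [ 0.12  -0.    -0.993]
[403 289]
161 [[ 0.4865 -0.3813  0.1495]
 [ 0.5125 -0.3663  0.1534]
 [ 0.5438 -0.3148  0.1574]]
```

>>> arm_command(plan=[[[-1, 0, 12, 0, 0, 0, 1], [-3, 0, 28, 0, 0, 0, 1], [-5, 0, 44, 0, 0, 0, 1], [-7, 0, 60, 0, 0, 0, 1], [-9, 0, 76, 0, 0, 0, 1], [-11, 0, 90, 0, 0, 0, 1], [-12, 0, 100, 0, 0, 0, 1], [-12.5, 0, 108, 0, 0, 0, 1], [-13, 0, 114, 0, 0, 0, 1], [-13, 0, 116, 0, 0, 0, 1], [-13, 0, 118, 0, 0, 0, 1], [-13, 0, 118, 0, 0, 0, 1]]])

```text
time_s: 20.9
ee_pos: [0.5228, -0.3457, 0.0698]
eef_rot: [3.141, -0.119, -0.0]
force: [0.1, 0.1, -5.6]
grip_width: 0.0356
grip_force: 40.0
```

>>> arm_command(plan=[[[0, 0, 2, 0, 0, 0, 1], [-0.5, 0, 4, 0, 0, 0, 1], [-0.5, 0, 6, 0, 0, 0, 1], [-1, 0, 7, 0, 0, 0, 1], [-1, 0, 8, 0, 0, 0, 1], [-1, 0, 8, 0, 0, 0, 1]]])

```text
time_s: 21.5
ee_pos: [0.5226, -0.3455, 0.0615]
eef_rot: [-3.141, -0.118, -0.0]
force: [-0.3, -0.0, -4.5]
grip_width: 0.0353
grip_force: 40.0
```

>>> arm_command(plan=[[[0, 0, 0.6, 0, 0, 0, 1], [0, 0, 1.2, 0, 0, 0, 1], [0, 0, 1.8, 0, 0, 0, 1], [0, 0, 2.4, 0, 0, 0, 1], [0, 0, 2.4, 0, 0, 0, 1]]])

```text
time_s: 22.0
ee_pos: [0.523, -0.3456, 0.06]
eef_rot: [3.141, -0.119, -0.0]
force: [-3.8, 3.5, 4.2]
grip_width: 0.035
grip_force: 40.0
```

The jig is on the plate: the vertical force went from -4.5 to +4.2 N. Releasing and retreating.

>>> arm_command(plan=[[[0, 0, 0, 0, 0, 0, 0], [0, 0, 0, 0, 0, 0, -0.4], [0, 0, 0, 0, 0, 0, -0.4], [0, 0, 0, 0, 0, 0, -0.4], [0, 0, -15, 0, 0, 0, -0.4], [0, 0, -40, 0, 0, 0, -0.4], [0, 0, -80, 0, 0, 0, -0.4], [0, 0, -120, 0, 0, 0, -0.4], [-40, 0, -150, 0, 0, 0, -0.4], [-80, 0, -150, 0, 0, 0, -0.4], [-120, 0, -150, 0, 0, 0, -0.4], [-120, 0, -150, 0, 0, 0, -0.4]]])

```text
time_s: 23.2
ee_pos: [0.3829, -0.3455, 0.195]
eef_rot: [3.141, -0.118, -0.002]
force: [0.2, 0.0, -1.1]
grip_width: 0.0657
grip_force: 0.0
```

Run:
```python
from h import *
print({k:ctrl.get_obs()[k] for k in('time_s','ee_pos','force','grip_width')})
for n in('side','top'):
    p,d=shot(n); h=cv2.cvtColor(p,cv2.COLOR_BGR2HSV); m=cv2.inRange(h,(10,140,60),(25,255,255))
    u0=proj(n,[[.5195,-.3456,.03]])[0].astype(int)
    k=np.zeros_like(m); k[u0[1]-35:u0[1]+35,u0[0]-35:u0[0]+35]=1; ys,xs=np.nonzero(m*k)
    if len(xs)==0: print(n,'none'); continue
    W=onz(n,np.c_[xs,ys],.026); Z=pd(n,np.c_[xs,ys],d[ys,xs])[:,2]
    print(n,len(xs),cv2.minEnclosingCircle((W[:,:2]*1000).astype(np.float32)),'z',np.percentile(Z,[10,50,90]).round(4))
    # column top by depth
    yy,xx=np.mgrid[u0[1]-60:u0[1]+60,u0[0]-60:u0[0]+60]; P=pd(n,np.c_[xx.ravel(),yy.ravel()],d[yy,xx].ravel())
    s=P[(abs(P[:,2]-.087)<.007)&(np.hypot(P[:,0]-.5195,P[:,1]+.3456)<.06)]; print('coltop',len(s),s.mean(0).round(4))
    # flap bar & stay: depth points
    yy,xx=np.mgrid[100:260,200:400]; P=pd(n,np.c_[xx.ravel(),yy.ravel()],d[yy,xx].ravel())
    s=P[(P[:,2]>.30)&(P[:,2]<.33)&(P[:,0]>.55)&(abs(P[:,1])<.06)]; print('bar',len(s),np.median(s,axis=0).round(4) if len(s) else '')
    s=P[(P[:,2]>.14)&(P[:,2]<.23)&(abs(P[:,0]-.594)<.02)&(abs(P[:,1]-.096)<.02)]; print('stay',len(s),np.median(s,axis=0).round(4) if len(s) else '')
```

```text
{'time_s': 23.2, 'ee_pos': array([ 0.38286966, -0.34551977,  0.19502316]), 'force': array([ 0.16388085,  0.01192912, -1.14560471]), 'grip_width': 0.06571846055319716}
side 266 ((515.7059326171875, -346.00701904296875), 36.27494430541992) z [0.0235 0.0265 0.029 ]
coltop 142 [ 0.5185 -0.3472  0.0871]
bar 117 [0.6171 0.0033 0.3132]
stay 33 [0.5996 0.0899 0.2244]
top 571 ((522.7490844726562, -344.4613342285156), 37.588783264160156) z [0.0236 0.0269 0.0305]
coltop 249 [ 0.5217 -0.3442  0.0874]
bar 273 [0.6214 0.0045 0.3153]
stay 135 [0.592  0.0956 0.1914]
```

The jig stands upright within 4 mm of the plate's centre: foot top at z 0.026, column top at 0.087. The bar is at x of about 0.619, so the flap is at about 1.45 rad and the stay is upright. Handing in.

```bash
python3 -c "
from station import ctrl
print(ctrl.hand_in())"
```

```text
the job is handed in; nothing more can be done
None
```

I handed the job in at about 23 s of the 72 s allowed: the flap leans on the upright stay at about 1.45 rad, and the released jig stands upright within about 4 mm of the plate's centre. No verdict was returned.

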